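# Hold the shaker's bolt head behind its bracket

## Task

The bolt through the shaker's bracket is being dragged round by the nut driver, so its nut cannot draw up. Slide the clear guard by its blue knob fully back, away from the bracket, to its end stop; then reach down into the uncovered gap behind the bracket, grip the hexagonal bolt head between both fingers and stop it from turning. Finish while still gripping and holding it still, and leave the loose things on the bench and on the shaker where they are.

Things in the scene. Friction and masses are not known exactly. Their poses are not given: they have to be found in the camera images.
- mount: The shaker under service, fixed to the bench, on a 260 mm wide base plate 8 mm thick. Origin on the bench under the middle of the bracket's rear face; x points from the bracket to the motor housing (away from the robot), y along the bracket, z up. The bracket is an upright aluminium plate 212 mm wide (y), x -6 to 0 mm, top at z 107 mm. The nut driver lies on its robot side.
- gap_mouth (a point): Middle of the gap's open top, at x 25, y 0, z 107 mm in the mount's frame. The gap lies behind the bracket, x 0 to 50 mm, between upright end cheeks (inner faces at y +-100 mm, tops at z 105 mm); floor at z 8 mm. It is covered by the guard at first.
- housing_top (a point): Middle of the top of the white motor housing behind the gap: at x 125, y 0, z 105 mm in the mount's frame. Housing x 50 to 200 mm, y +-120 mm. Two steel rails run beside the guard at y +-108 mm, 6 mm wide, x -3 to 127 mm, tops at z 113 mm.
- guard (a joint): Travel of the sliding guard along the mount's +x, m: 0 covers the gap, 0.065 is its end stop, gap uncovered. It starts 0 to 12 mm from shut, takes about 2 N to move and stays where it is left. A clear plate with orange edges, 60 x 198 x 4 mm, top at z 112 mm; shut it spans x -6 to 54 mm, open x 59 to 119 mm.
- guard_knob (a point): Grip point on the axis of the guard's blue knob, an upright cylinder 22 mm in diameter and 36 mm tall, standing on the guard plate from z 112 to 148 mm. The point is 24 mm above the plate, at x 45 mm + guard travel, y 0 in the mount's frame. It travels with the guard.
- bolt_head (a point): Brass hexagonal bolt head, 19 mm across flats (22 across corners), 14 mm long along the bolt's axis, which is the mount's x axis. The point is the head's centre: x 25 mm, y 0, z 80 mm in the mount's frame, in the middle of the gap. Free room: 18 mm to the bracket, 18 mm to the housing, over 85 mm to either side. It turns with the bolt.
- bolt (a joint): Turn of the bolt about the mount's x axis, rad. The red nut driver, fixed on the bracket's robot side (a lying cylinder, x -14 to -174 mm, axis at z 80 mm, up to 28 mm in radius), turns it on and on at about 0.2 rad/s with about 0.08 N m; it can be stopped by gripping the head across any two sides.
- jar: Bystander: white plastic jar, 84 mm in diameter, 130 mm tall, on the bench; origin at its underside.
- beaker: Bystander: glass beaker, 68 mm in diameter, 90 mm tall, on the bench; origin at its underside.
- amber: Bystander: amber glass bottle, 60 mm in diameter, 140 mm tall, on the bench; origin at its underside.
- timer: Bystander: white hand-held timer, 130 x 45 x 22 mm, lying on the bench; origin at its underside.
- wrench: Bystander: steel wrench, 170 mm long, 18 mm wide or so, lying on the bench to the left of the shaker (seen from the robot).
- washer: Bystander: steel washer, 34 mm in diameter, 4 mm thick, lying on the motor housing near its rear left corner (seen from the robot); origin at its underside.
- spare_bolt: Bystander: spare brass bolt standing on its head, 21 mm in diameter, 32 mm tall, on the motor housing near its rear right corner; origin at its underside.

How it is judged:
On the way, in this order (a step that is already met when the one before it is completed fails the run):
1. the guard is slid back to its end stop (value of joint guard above 0.06 m), for 0.2 s.
2. the fingers hold the bolt head and it has stopped turning (contact force between the fingers and bolt above 5 N and distance between the grasp point and bolt_head below 0.02 m and velocity of joint bolt between -0.03 and 0.03 rad/s and value of joint guard above 0.06 m), for 0.5 s.
At the end, for the whole second after the job is handed in: The guard is within 5 mm of its end stop, and through the last second the fingers press on the bolt head with more than 5 N, with their grasp point within 20 mm of its centre, and it turns slower than 0.03 rad/s (all of step 2); the arm keeps its last pose, push and grip.
It fails at once if a loose thing standing or lying on the bench is moved more than 20 mm (distance of any of jar, beaker, amber, timer, wrench from where it was at the start of the episode above 0.02 m).
It fails at once if a loose thing on the motor housing is moved more than 20 mm (distance of any of washer, spare_bolt from where it was at the start of the episode above 0.02 m).
It also fails if it takes over 43 s, if anything falls off the work surface, if the arm or the gripper's body presses on something with over 40 N, if the wrist force passes 120 N, or if a joint passes its speed limit or range.

## Robot

A 6-joint arm with a two-finger parallel gripper is mounted at the origin on the work surface. World frame = base frame: x ahead of the robot, y to its left, z up, the work surface at z = 0. Lengths are in m, angles in rad, forces in N, time in s.
With the tool pointing down it reaches from about 0.35 to 0.775 m from the base axis. Payload 7.3 kg.
Tool frame: the origin (TCP) lies on the centre line of the jaws, within the pads' length; the fingertips stand 25 mm ahead of it and the grasp point (between the pads) lies 6 mm ahead of it; z points along the fingers, y is the line along which they close (so a half turn about z gives the same grasp; the last joint's range is limited). The gripper opens to 92 mm and grips with 3 to 60 N. Pads are 19 mm wide; open, the fingers measure 130 mm over their backs; the gripper's body (75 mm by 190 mm) begins 47 mm behind the grasp point.
Start: joints at [-1.281, 0.342, 1.524, -0, 1.275, -0.146], TCP at [0.222, -0.476, 0.252] pointing down, gripper open.
Joint ranges: [-2.53, 2.53], [-0.77, 2.02], [0.04, 2.7], [-1, 4.14], [0.28, 2.66], [-3.11, 3.11]. Speed limits (rad/s): [2.57, 2.57, 3.14, 3.14, 3.14, 3.14].

## Interface

Orientations are given as [roll, pitch, yaw] about the fixed x, y, z axes, in that order (R = Rz(yaw) Ry(pitch) Rx(roll)).
In Python, from cell import status, read_camera, camera_info, ticket, models gives the robot as it stands.
- The arm moves only by the tool send_rows, never from a script. Its argument "plan" is a list of rows, each an object with "offset": the shift along the tool's x, y, z in mm, a list of three; "yaw": the turn about the tool's z in rad. In form: [{"offset": [dx, dy, dz], "yaw": yaw}, ...]. A call has 1 to 20 rows; each row shifts and turns the commanded pose from where the row before left it, along the tool's axes as they then stand; what a row does not reach is not made up. A row lasts 1/10 s, in which the tool goes at most 50 mm and 8.59 degrees, less where a joint would pass 70% of its speed; a pose out of reach is approached as far as the arm can. A call is refused whole if a number of a shift passes 50 or a number of a turn 0.15, either way. A call with a gripper value outside its range is refused whole. "hand" is the closure, from 0 (fully open) to 1 (shut), set as the call begins (left out, the last holds). The fingers move at their own pace and stop on an object; "squeeze" is the grip in N (left out, the last holds). Time passes only in rows, so rows that do not move let the fingers close. It gives the time, the measured TCP pose, the force, the opening and the grip force at its end, in the units of the state.
- status.observe(): the state, without advancing time (a new reading comes with each control period).
- read_camera(name): name is "side" or "top" or "wrist"; returns the picture (384x512x3 uint8, red, green, blue); there is no depth.
- camera_info(name): a dict with "vfov" (degrees; the focal length in pixels is half the picture's height over the tangent of half this angle, whatever the lens; pixels are square), "cx", "cy" (the principal point, pixels), "distortion" ([k1, k2, p1, p2, k3] as OpenCV has them; the pictures are not rectified), "origin" and "attitude" of the camera in the world. Camera axes: x right, y down, z forward; pixel columns grow to the right and rows downward; lengths in m; the calibration is good to about 2 mm. A picture is of the moment at which its call begins: read the wrist's pose just before it. camera_info takes no time and is no camera call; for the wrist camera it gives the pose at the moment of the call.
- ticket.hand_in(): hands the job in; it is judged then, once.
Trained networks look in the newest picture that a camera, given by its name, has taken for a name from the list of things; names that differ only in an ending like _2 or _b are one class to them, and where a whole thing is asked for, a point or a joint stands for the part that bears it (a point fixed in the world has none). Each returns a list of dicts, best first, with "conf" (0 to 1); they miss things now and then, are a little off and sometimes report something else, mostly with a low value. They report only what shows in the picture. A call takes as long as a camera call.
- models.regions_of(camera, label): "mask" (384x512 bool, what is visible of it) and "extent" ([left, top, right, bottom] in pixels, round what is visible of it).
The state is a dict: "time": time; "qpos": joint angles; "qvel": joint speeds; "joint_efforts": joint torques, N m; "tool_pos": TCP position; "tool_rot": TCP orientation; "contact_force": force on the tool from outside, world axes, zero at the start; "torque": the same for the moment, N m; "opening": finger opening in m; "grip_force": force on a finger pad.
Only numpy, scipy, OpenCV 4.12 (cv2) and the standard library are available. Lean on these libraries where they do the work, as an engineer would, in place of code of your own. Each camera call takes 0.05 s, during which the arm holds its last target. There are 200 camera calls.

## Working session

There is one attempt and no reset: what is moved stays moved. The work goes in short steps, Python scripts to look and compute and a tool call to move; the robot and the scene stay as the last step left them, time stands still between calls to the robot, and variables do not carry over. Pictures are saved under pics/ and viewed, at most 10 in all, crops included, and the job is handed in when it is done.

Besides the shell and the picture viewer there is one more tool, called after "Call:" by a JSON object that holds its "fn" and its "kwargs", one argument or row to a line. send_rows: Moves the arm, as the interface text tells. Its arguments: {"type":"object","properties":{"plan":{"type":"array"},"hand":{"type":"number"},"squeeze":{"type":"number"}},"required":["plan"]}

```bash
mkdir -p pics; cat > h.py <<'E'
import numpy as np,cv2
from cell import status, read_camera, camera_info, ticket, models
from scipy.spatial.transform import Rotation as R
def K(i):
    f=192/np.tan(np.radians(i["vfov"])/2); return np.array([[f,0,i["cx"]],[0,f,i["cy"]],[0,0,1.]])
def rot(i):
    a=np.array(i["attitude"],float)
    return a if a.shape==(3,3) else (R.from_euler('xyz',a).as_matrix() if a.size==3 else R.from_quat(a).as_matrix())
def ray(i,uv):
    p=cv2.undistortPoints(np.array([[uv]],float),K(i),np.array(i["distortion"],float))[0,0]
    return np.array(i["origin"],float),rot(i)@np.array([p[0],p[1],1.])
def onz(i,uv,z):
    o,d=ray(i,uv); return o+d*(z-o[2])/d[2]
def tri(rs):
    A=np.zeros((3,3));b=np.zeros(3)
    for o,d in rs:
        d=d/np.linalg.norm(d);P=np.eye(3)-np.outer(d,d);A+=P;b+=P@o
    p=np.linalg.solve(A,b); return p,[np.linalg.norm(np.cross(p-o,d/np.linalg.norm(d))) for o,d in rs]
def proj(i,p):
    W=rot(i).T; return cv2.projectPoints(np.array(p,float).reshape(-1,3),cv2.Rodrigues(W)[0],-W@np.array(i["origin"],float),K(i),np.array(i["distortion"],float))[0][:,0]
def save(n,im): cv2.imwrite("pics/"+n,im[:,:,::-1])
E
python3 - <<'E'
from h import *
s=status.observe();print(s["time"],s["tool_rot"])
for c in("side","top","wrist"):
    save(c+"0.png",read_camera(c));i=camera_info(c);print(c,i)
    if c!="wrist":
        for n in("guard_knob","mount","bolt_head","guard","jar","beaker","amber","timer","wrench"):
            for r in models.regions_of(c,n)[:2]:print(n,round(r["conf"],2),r["extent"],np.argwhere(r["mask"]).mean(0)[::-1].round(1))
a=cv2.imread("pics/side0.png");b=cv2.imread("pics/top0.png");cv2.imwrite("pics/a.png",np.vstack([a,b])[:, :] if 0 else cv2.resize(np.hstack([a,b]),(800,300)))
print(status.observe()["time"])
E
```

```text
0.0 [-3.14007742e+00 -2.18129766e-04  4.35829529e-01]
side {'vfov': 54.77266827803851, 'cx': 252.29348007257755, 'cy': 185.9210053315632, 'distortion': array([-0.07565553,  0.        ,  0.        ,  0.        ,  0.        ]), 'origin': array([0.14298998, 0.95843715, 0.86954373]), 'attitude': array([-2.2032244 ,  0.01150927, -2.75944112])}
guard_knob 0.62 [236.4, 160.2, 278.5, 190.0] [256.6 172.9]
mount 0.73 [198.1, 148.8, 312.7, 223.6] [253.3 187.6]
guard 0.71 [237.6, 157.6, 276.2, 188.8] [256.4 173.2]
jar 0.68 [292.1, 131.5, 311.2, 164.6] [300.6 145.4]
beaker 0.86 [258.8, 129.8, 271.8, 151.0] [264.8 141.1]
beaker 0.38 [201.4, 150.7, 314.7, 225.1] [253.3 187.9]
amber 0.83 [198.0, 256.4, 221.7, 300.1] [210.2 279.4]
amber 0.2 [293.4, 128.9, 310.4, 160.8] [300.5 145.2]
timer 0.75 [227.0, 311.4, 279.5, 332.2] [253.6 320.8]
wrench 0.46 [202.8, 209.5, 241.0, 226.1] [219.  216.3]
top {'vfov': 47.45997361593832, 'cx': 251.00960992686478, 'cy': 190.94888753132255, 'distortion': array([-0.01726814,  0.        ,  0.        ,  0.        ,  0.        ]), 'origin': array([4.14474519e-01, 1.0920176
[... 192 characters left out ...]
.8] [282.1 193.5]
guard 0.82 [244.2, 179.5, 323.3, 221.3] [282.1 199.2]
jar 0.65 [378.6, 210.4, 424.4, 245.9] [401.  227.3]
beaker 0.57 [382.9, 159.3, 415.4, 179.3] [399.2 168.8]
amber 0.87 [100.6, 205.9, 132.7, 224.8] [116.3 213.9]
timer 0.6 [85.6, 244.4, 111.3, 294.0] [100.7 267.7]
wrench 0.7 [221.8, 147.9, 236.5, 202.7] [225.8 176.1]
wrench 0.42 [323.4, 146.8, 330.3, 158.1] [324.7 152.3]
wrist {'vfov': 69.83692119820857, 'cx': 255.97160642559018, 'cy': 191.235029524065, 'distortion': array([-0.05043543,  0.        ,  0.        ,  0.        ,  0.        ]), 'origin': array([ 0.29531328, -0.4415549 ,  0.38552959]), 'attitude': array([ 2.83625242e+00, -4.89550024e-04, -1.13532197e+00])}
1.05
```

```bash
python3 - <<'E'
import cv2,numpy as np
a=cv2.imread("pics/side0.png")[120:240,180:330];b=cv2.imread("pics/top0.png")[120:290,210:350]
a=cv2.resize(a,None,fx=2.6,fy=2.6,interpolation=2);b=cv2.resize(b,None,fx=2.9,fy=2.9,interpolation=2)
o=np.zeros((500,800,3),np.uint8);o[:a.shape[0],:a.shape[1]]=a;o[:b.shape[0],392:392+b.shape[1]]=b[:500,:408]
cv2.imwrite("pics/crop.png",o)
E
```

```text
(no output)
```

View pics/crop.png

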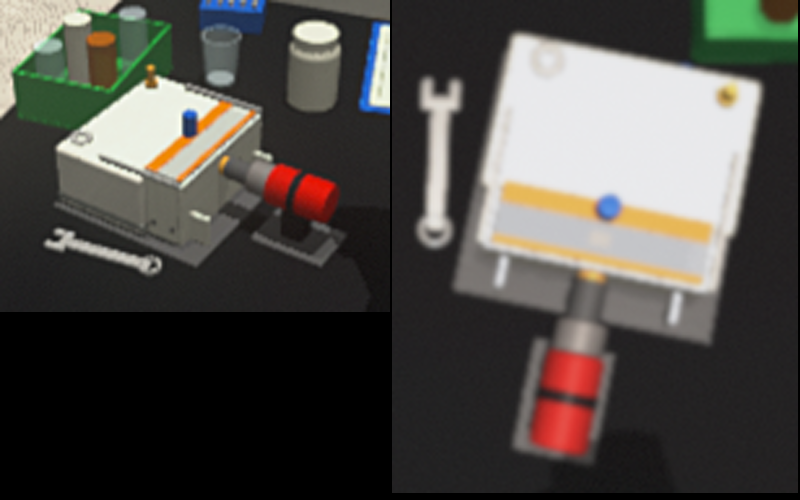

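View pics/a.png

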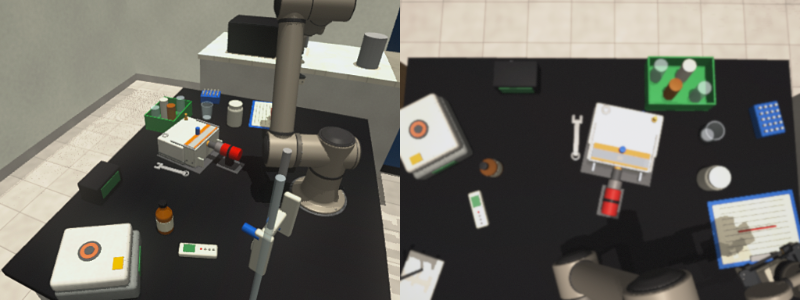

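The crops show the shaker yawed about -11° (housing rear edge runs from top view (253,132) to (337,148)). The blue knob sits near (284,191) in the top view and (253,167) in the side view. The loose things are clear of the gap.

```bash
cat >> h.py <<'E'
def blue(im,box):
    h=cv2.cvtColor(im,cv2.COLOR_RGB2HSV); m=cv2.inRange(h,(105,110,50),(130,255,255))
    k=np.zeros_like(m);l,t,r,b=box;k[t:b,l:r]=1;m=m*k
    n,_,st,c=cv2.connectedComponentsWithStats(m); j=1+np.argmax(st[1:,4]); return st[j],c[j]
E
python3 - <<'E'
from h import *
I={c:camera_info(c) for c in("side","top")}
P={c:cv2.imread(f"pics/{c}0.png")[:,:,::-1].copy() for c in I}
b={c:blue(P[c],x) for c,x in(("side",(235,155,280,190)),("top",(260,175,310,210)))}
print(b)
p,e=tri([ray(I[c],b[c][1]) for c in I]);print("knob mid",p,e)
# housing corners, top picture (crop px -> px), z=.105
C=[onz(I["top"],(210+(u-392)/2.9,120+v/2.9),.105)[:2] for u,v in((515,35),(760,82))]
d=C[0]-C[1];print(C,np.linalg.norm(d),"yaw",np.arctan2(d[1],d[0])-np.pi/2)
s=status.observe();print(s["tool_pos"],s["tool_rot"],s["opening"])
E
```

```text
{'side': (array([251, 162,   4,  10,  37], dtype=int32), array([252.48648649, 166.86486486])), 'top': (array([282, 188,   6,   7,  36], dtype=int32), array([284.38888889, 190.86111111]))}
knob mid [ 0.56972844 -0.0838477   0.12994443] [np.float64(0.000546092624004853), np.float64(0.0005460926240045284)]
[array([0.73458789, 0.00093973]), array([ 0.69052086, -0.22953798])] 0.2346526704746764 yaw -0.18891861487271044
[ 0.22163075 -0.4759422   0.25172881] [3.14150967e+00 2.97080185e-05 4.35811108e-01] 0.09179032054061993
```

Call:
{"fn": "send_rows", "kwargs": {
  "plan": [
    {"offset": [0,0,0],"yaw": 0.125},
    {"offset": [0,0,0],"yaw": 0.125},
    {"offset": [0,0,0],"yaw": 0.125},
    {"offset": [0,0,0],"yaw": 0.125},
    {"offset": [0,0,0],"yaw": 0.125},
    {"offset": [19,-32,0],"yaw": 0},
    {"offset": [19,-32,0],"yaw": 0},
    {"offset": [19,-32,0],"yaw": 0},
    {"offset": [19,-32,0],"yaw": 0},
    {"offset": [19,-32,0],"yaw": 0},
    {"offset": [19,-32,0],"yaw": 0},
    {"offset": [19,-32,0],"yaw": 0},
    {"offset": [19,-32,0],"yaw": 0},
    {"offset": [19,-32,0],"yaw": 0},
    {"offset": [19,-32,0],"yaw": 0},
    {"offset": [19,-32,0],"yaw": 0},
    {"offset": [19,-32,0],"yaw": 0},
    {"offset": [19,-32,0],"yaw": 0},
    {"offset": [19,-32,0],"yaw": 0},
    {"offset": [0,0,0],"yaw": 0}
  ],
  "hand": 0
}}

```text
time: 3.05
tool_pos: [0.5692, -0.0827, 0.2513]
tool_rot: [-3.14, -0.001, -0.185]
contact_force: [0.4, -0.2, 0.8]
opening: 0.0918
grip_force: 0.0
```

```bash
python3 - <<'E'
from h import *
i=camera_info("wrist");s=status.observe();im=read_camera("wrist");save("w1.png",im)
print(s["time"],s["tool_pos"],s["tool_rot"],proj(i,[[.5697,-.0838,.13],[.5697,-.0838,.148]]))
np.save("w1.npy",np.array([i],dtype=object),allow_pickle=True)
for n in("guard_knob","guard"):
    for r in models.regions_of("wrist",n)[:2]:print(n,r["conf"],r["extent"])
E
```

```text
3.05 [ 0.5691791  -0.0826591   0.25132392] [-3.14041324e+00 -6.97821561e-04 -1.85027318e-01] [[256.93395419 191.60422152]
 [256.98824003 197.55364429]]
guard_knob 0.59 [159.4, 176.9, 353.7, 237.7]
guard 0.75 [160.9, 175.6, 351.1, 232.7]
```

View pics/w1.png

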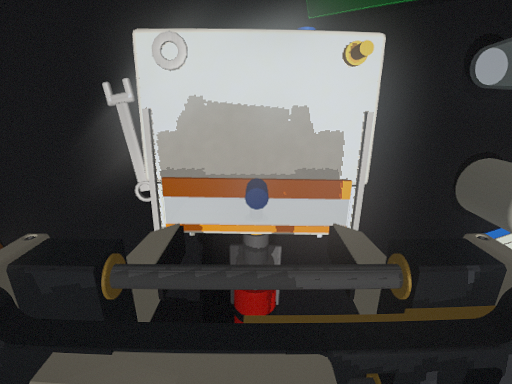

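The wrist picture shows the knob at about (256,194), the guard's orange edges level, and housing rear corners at (135,30) and (384,36). Everything is as predicted.

```bash
python3 - <<'E'
from h import *
i=np.load("w1.npy",allow_pickle=True)[0];im=cv2.imread("pics/w1.png")[:,:,::-1].copy()
I={c:camera_info(c) for c in("side","top")}
st,c=blue(im,(235,165,280,225));print(st,c)
p,e=tri([ray(i,c),ray(I["side"],(252.5,166.9)),ray(I["top"],(284.4,190.9))]);print("knob",p,e)
C=[onz(i,u,.105)[:2] for u in((135,31),(384,36))];d=C[0]-C[1];yaw=np.arctan2(d[1],d[0])-np.pi/2
print(C,np.linalg.norm(d),yaw)
# orange front/rear outer guard edges at z .112 -> yaw, guard travel
h=cv2.cvtColor(im,cv2.COLOR_RGB2HSV);m=cv2.inRange(h,(5,180,80),(22,255,255));m[:165]=0;m[245:]=0
E=[]
for u in range(175,340,5):
    if 225<u<285: continue
    v=np.flatnonzero(m[:,u])
    if len(v): E.append((onz(i,(u,v[0]-.5),.112)[:2],onz(i,(u,v[-1]+.5),.112)[:2]))
E=np.array(E)
for k in(0,1):
    f=np.polyfit(E[:,k,1],E[:,k,0],1);print("edge",k,E[:,k].mean(0),"yaw",-np.arctan(f[0]))
yw=-.189
for a in (-.205,-.189,-.18):
    ux=np.array([np.cos(a),np.sin(a)]);print(a,"rear",np.mean(C,0)@ux,"knob",p[:2]@ux,"edges",E.mean(0)@ux,"lat",np.mean(C,0)@[-ux[1],ux[0]],p[:2]@[-ux[1],ux[0]])
E
```

```text
[250 198  18  11  40] [259.  204.9]
knob [ 0.56506388 -0.08203765  0.13604455] [np.float64(0.006861690297414737), np.float64(0.005261593843076203), np.float64(0.0035218673706300684)]
[array([ 7.35825935e-01, -1.32082145e-04]), array([ 0.6892349 , -0.22629172])] 0.23090886871295505 -0.20316721144214966
edge 0 [ 0.55540136 -0.07232002] yaw -0.6026676671466474
edge 1 [ 0.52451432 -0.0648791 ] yaw -0.24052109216363585
-0.205 rear 0.7206569555700204 knob 0.5699321709614567 edges [0.55849379 0.52673876] lat 0.0342064388901041 0.03470858793319699
-0.189 rear 0.7211119931185096 knob 0.5704145349126934 edges [0.55909836 0.52736336] lat 0.022672041232395936 0.025585619662050287
-0.18 rear 0.7212868338963716 knob 0.5706217007482844 edges [0.55937555 0.52765538] lat 0.01618120269760971 0.02045092194231948
```

Call:
{"fn": "send_rows", "kwargs": {
  "plan": [
    {"offset": [0,1,25],"yaw": 0.005},
    {"offset": [0,0,30],"yaw": 0},
    {"offset": [0,0,30],"yaw": 0},
    {"offset": [0,0,24],"yaw": 0},
    {"offset": [0,0,0],"yaw": 0}
  ]
}}

```text
time: 3.7
tool_pos: [0.5643, -0.0877, 0.1397]
tool_rot: [-3.141, 0.007, -0.196]
contact_force: [-0.6, -0.2, 0.5]
opening: 0.0916
grip_force: 0.0
```

Call:
{"fn": "send_rows", "kwargs": {
  "plan": [
    {"offset": [0,0,0],"yaw": 0},
    {"offset": [0,0,0],"yaw": 0},
    {"offset": [0,0,0],"yaw": 0},
    {"offset": [0,0,0],"yaw": 0},
    {"offset": [0,0,0],"yaw": 0},
    {"offset": [0,0,0],"yaw": 0},
    {"offset": [0,0,0],"yaw": 0},
    {"offset": [0,0,0],"yaw": 0}
  ],
  "hand": 1,
  "squeeze": 20
}}

```text
time: 4.5
tool_pos: [0.567, -0.0869, 0.1427]
tool_rot: [3.142, 0.0, -0.194]
contact_force: [1.0, 0.0, -0.1]
opening: 0.0323
grip_force: 0.0
```

Call:
{"fn": "send_rows", "kwargs": {
  "plan": [
    {"offset": [0,0,0],"yaw": 0},
    {"offset": [0,0,0],"yaw": 0},
    {"offset": [0,0,0],"yaw": 0},
    {"offset": [0,0,0],"yaw": 0}
  ]
}}

```text
time: 4.9
tool_pos: [0.5677, -0.0829, 0.1426]
tool_rot: [-3.135, -0.0, -0.194]
contact_force: [4.1, 16.3, 0.8]
opening: 0.0216
grip_force: 20.0
```

Call:
{"fn": "send_rows", "kwargs": {
  "plan": [
    {"offset": [4,-4,0],"yaw": 0},
    {"offset": [8,0,0],"yaw": 0},
    {"offset": [8,0,0],"yaw": 0},
    {"offset": [8,0,0],"yaw": 0},
    {"offset": [8,0,0],"yaw": 0},
    {"offset": [8,0,0],"yaw": 0},
    {"offset": [6,0,0],"yaw": 0},
    {"offset": [0,0,0],"yaw": 0},
    {"offset": [0,0,0],"yaw": 0}
  ]
}}

```text
time: 5.8
tool_pos: [0.6176, -0.0928, 0.1426]
tool_rot: [-3.142, -0.002, -0.194]
contact_force: [2.3, 2.2, -1.8]
opening: 0.0214
grip_force: 20.0
```

Call:
{"fn": "send_rows", "kwargs": {
  "plan": [
    {"offset": [4,0,0],"yaw": 0},
    {"offset": [4,0,0],"yaw": 0},
    {"offset": [0,0,0],"yaw": 0},
    {"offset": [0,0,0],"yaw": 0}
  ]
}}

```text
time: 6.2
tool_pos: [0.6249, -0.0943, 0.1426]
tool_rot: [3.142, -0.001, -0.194]
contact_force: [1.5, 2.0, -2.3]
opening: 0.0212
grip_force: 20.0
```

Call:
{"fn": "send_rows", "kwargs": {
  "plan": [
    {"offset": [4,0,0],"yaw": 0},
    {"offset": [0,0,0],"yaw": 0},
    {"offset": [0,0,0],"yaw": 0}
  ]
}}

```text
time: 6.5
tool_pos: [0.6275, -0.0948, 0.1426]
tool_rot: [3.141, 0.003, -0.194]
contact_force: [-4.8, 2.9, 1.3]
opening: 0.0216
grip_force: 20.0
```

Call:
{"fn": "send_rows", "kwargs": {
  "plan": [
    {"offset": [3,0,0],"yaw": 0},
    {"offset": [0,0,0],"yaw": 0},
    {"offset": [0,0,0],"yaw": 0}
  ]
}}

```text
time: 6.8
tool_pos: [0.6279, -0.0949, 0.1425]
tool_rot: [3.141, 0.009, -0.194]
contact_force: [-14.5, 4.1, 7.1]
opening: 0.0216
grip_force: 20.0
```

Call:
{"fn": "send_rows", "kwargs": {
  "plan": [
    {"offset": [-3,0,0],"yaw": 0},
    {"offset": [0,0,0],"yaw": 0},
    {"offset": [0,0,0],"yaw": 0},
    {"offset": [0,0,-10],"yaw": 0},
    {"offset": [0,0,-30],"yaw": 0},
    {"offset": [0,0,-35],"yaw": 0},
    {"offset": [-15,0,-35],"yaw": 0},
    {"offset": [-35,0,0],"yaw": 0},
    {"offset": [-35,0,0],"yaw": 0},
    {"offset": [0,0,0],"yaw": 0},
    {"offset": [0,0,0],"yaw": 0}
  ],
  "hand": 0.2
}}

```text
time: 7.9
tool_pos: [0.5456, -0.0788, 0.2541]
tool_rot: [3.141, -0.003, -0.194]
contact_force: [0.2, 0.3, 1.1]
opening: 0.0734
grip_force: 0.0
```

```bash
python3 - <<'E'
from h import *
i=camera_info("wrist");s=status.observe();im=read_camera("wrist");save("w2.png",im)
print(s["time"],s["tool_pos"],s["tool_rot"],s["opening"],proj(i,[[.5445,-.0783,.08],[.5445,-.0783,.105]]))
np.save("w2.npy",np.array([i],dtype=object),allow_pickle=True)
for n in("bolt_head","guard_knob"):
    for r in models.regions_of("wrist",n)[:2]:print(n,r["conf"],r["extent"],np.argwhere(r["mask"]).mean(0)[::-1])
save("top2.png",read_camera("top"))
for r in models.regions_of("top","bolt_head")[:2]:print(r["conf"],r["extent"],np.argwhere(r["mask"]).mean(0)[::-1],proj(camera_info("top"),[.5445,-.0783,.08]))
a=cv2.resize(im[110:290,130:380],(800,576),interpolation=2);save("w2c.png",a)
E
```

```text
7.9 [ 0.54556532 -0.07878035  0.25407736] [ 3.14114423e+00 -2.67796725e-03 -1.94353857e-01] 0.07336745517844048 [[255.46313868 179.70814648]
 [255.44546807 185.72107283]]
bolt_head 0.81 [245.7, 173.8, 266.1, 188.5] [254.96258503 179.2244898 ]
bolt_head 0.58 [154.1, 87.1, 359.9, 156.8] [256.18419811 123.2625    ]
guard_knob 0.89 [154.2, 89.2, 359.1, 156.2] [255.76726058 123.21746739]
```

View pics/w2c.png

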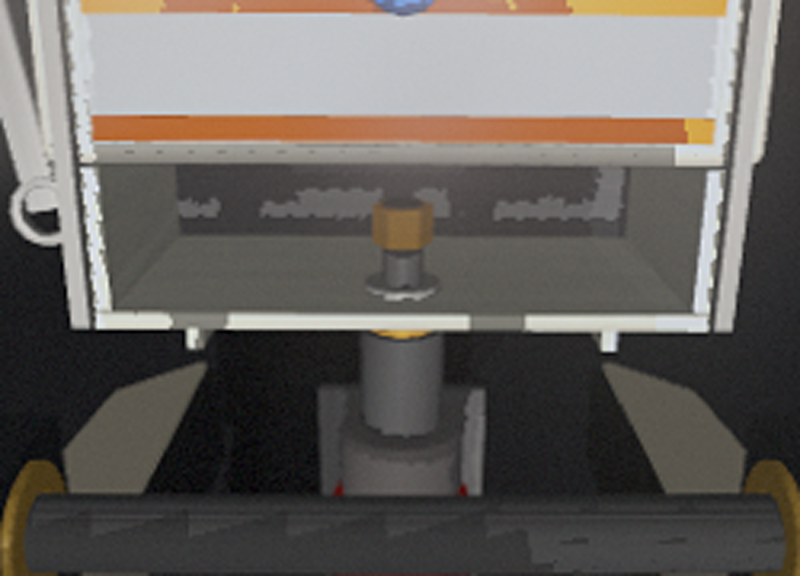

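The guard is fully back and the gap is uncovered. The brass head sits at about (255,180), exactly where predicted. I'll go partway down and take a second view.

Call:
{"fn": "send_rows", "kwargs": {
  "plan": [
    {"offset": [0,0,25],"yaw": 0},
    {"offset": [0,0,30],"yaw": 0},
    {"offset": [0,0,20],"yaw": 0},
    {"offset": [0,0,0],"yaw": 0},
    {"offset": [0,0,0],"yaw": 0}
  ]
}}

```text
time: 8.65
tool_pos: [0.5458, -0.0788, 0.1779]
tool_rot: [3.142, 0.0, -0.194]
contact_force: [-0.1, -0.1, -0.1]
opening: 0.0735
grip_force: 0.0
```

```bash
python3 - <<'E'
from h import *
j=np.load("w2.npy",allow_pickle=True)[0];i=camera_info("wrist");s=status.observe();im=read_camera("wrist");save("w3.png",im)
print(s["time"],s["tool_pos"],s["tool_rot"],s["opening"],"pred",proj(i,[.5445,-.0783,.08]))
def head(f,c):
    im=cv2.imread(f)[:,:,::-1].copy();h=cv2.cvtColor(im,cv2.COLOR_RGB2HSV);m=cv2.inRange(h,(8,100,60),(28,255,255))
    n,_,st,ce=cv2.connectedComponentsWithStats(m);k=[q for q in range(1,n) if st[q,4]>40 and np.hypot(*(ce[q]-c))<25];return [(st[q],ce[q]) for q in k]
print(head("pics/w2.png",(255,180)))
r=models.regions_of("wrist","bolt_head")
for q in r[:2]:print(q["conf"],q["extent"],np.argwhere(q["mask"]).mean(0)[::-1])
c=np.argwhere(r[0]["mask"]).mean(0)[::-1]
print(head("pics/w3.png",c));p,e=tri([ray(j,(255,179.5)),ray(i,c)]);print(p,e,onz(i,c,.085),onz(j,(255,179.5),.085))
# gap edges in w2: bracket rear top edge, housing front top edge (centre column)
for v,z in((110+313*.3125,.107),(110+163*.3125,.105)):print("edge",onz(j,(255,v),z))
E
```

```text
8.65 [ 0.54575263 -0.07876126  0.17791494] [ 3.14151576e+00  2.44633809e-05 -1.94166591e-01] 0.07353491471704844 pred [[255.49358738 201.56407901]]
[(array([247, 174,  18,  14, 216], dtype=int32), array([255.36111111, 180.89814815]))]
0.93 [243.6, 192.8, 269.4, 215.2] [254.6700611  201.59674134]
[(array([243, 193,  25,  21, 398], dtype=int32), array([255.04020101, 203.12562814]))]
[ 0.54568    -0.0778953   0.08311704] [np.float64(9.733673459456663e-05), np.float64(9.73367345945554e-05)] [ 0.54635827 -0.0779381   0.085     ] [ 0.54614924 -0.07809206  0.085     ]
edge [ 0.52054519 -0.07306973  0.107     ]
edge [ 0.57099015 -0.08306369  0.105     ]
```

Call:
{"fn": "send_rows", "kwargs": {
  "plan": [
    {"offset": [0,-1,20],"yaw": 0},
    {"offset": [0,0,25],"yaw": 0},
    {"offset": [0,0,25],"yaw": 0},
    {"offset": [0,0,22],"yaw": 0},
    {"offset": [0,0,0],"yaw": 0},
    {"offset": [0,0,0],"yaw": 0}
  ]
}}

```text
time: 9.35
tool_pos: [0.5462, -0.0778, 0.0869]
tool_rot: [3.141, -0.002, -0.194]
contact_force: [0.8, 0.3, 0.2]
opening: 0.0737
grip_force: 0.0
```

Call:
{"fn": "send_rows", "kwargs": {
  "plan": [
    {"offset": [0,0,0],"yaw": 0},
    {"offset": [0,0,0],"yaw": 0},
    {"offset": [0,0,0],"yaw": 0},
    {"offset": [0,0,0],"yaw": 0},
    {"offset": [0,0,0],"yaw": 0},
    {"offset": [0,0,0],"yaw": 0},
    {"offset": [0,0,0],"yaw": 0},
    {"offset": [0,0,0],"yaw": 0},
    {"offset": [0,0,0],"yaw": 0},
    {"offset": [0,0,0],"yaw": 0},
    {"offset": [0,0,0],"yaw": 0}
  ],
  "hand": 1,
  "squeeze": 45
}}

```text
time: 10.45
tool_pos: [0.5452, -0.078, 0.0856]
tool_rot: [3.141, 0.0, -0.194]
contact_force: [-1.0, -4.7, -1.0]
opening: 0.0182
grip_force: 45.0
```

Call:
{"fn": "send_rows", "kwargs": {
  "plan": [
    {"offset": [0,0,0],"yaw": 0},
    {"offset": [0,0,0],"yaw": 0},
    {"offset": [0,0,0],"yaw": 0},
    {"offset": [0,0,0],"yaw": 0},
    {"offset": [0,0,0],"yaw": 0},
    {"offset": [0,0,0],"yaw": 0},
    {"offset": [0,0,0],"yaw": 0},
    {"offset": [0,0,0],"yaw": 0},
    {"offset": [0,0,0],"yaw": 0},
    {"offset": [0,0,0],"yaw": 0}
  ]
}}

```text
time: 11.45
tool_pos: [0.5453, -0.078, 0.0857]
tool_rot: [3.141, 0.0, -0.194]
contact_force: [-1.4, -4.7, 0.0]
opening: 0.0186
grip_force: 45.0
```

```bash
python3 - <<'E'
from h import *
save("w4.png",read_camera("wrist"));s=status.observe();print(s["time"],s["tool_pos"],s["opening"],s["grip_force"],s["contact_force"],s["torque"])
E
```

```text
11.5 [ 0.5452863  -0.07807549  0.08564943] 0.018274016723417306 44.999503884100704 [-1.05476269 -5.29991339 -0.8057298 ] [-0.67491784  0.19625342 -0.03791651]
```

View pics/w4.png

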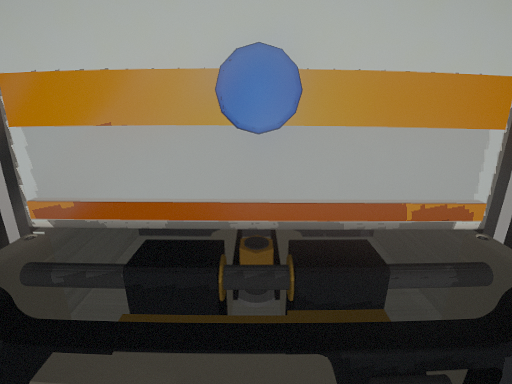

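The brass head, at about (257,250), is clamped between both fingers and the guard is fully back. Opening and forces are steady.

```bash
python3 -c "
from cell import ticket
print(ticket.hand_in())"
```

```text
the job is handed in; nothing more can be done
None
```

I slid the guard back to its end stop and handed the job in at about 11.5 s with the bolt head still gripped at 45 N. The grip held steady for the second before hand-in, none of the moves came near the loose things, and the hand-in returned no verdict.

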